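# Nest the graded sorting bowls on the inspection table

### The arm

A 6-joint arm with a two-finger parallel gripper is mounted at the origin on the work surface. World frame = base frame: x ahead of the robot, y to its left, z up, the work surface at z = 0. Lengths are in m, angles in degrees, forces in N, time in s.
With the tool pointing down it reaches from about 0.375 to 0.825 m from the base axis. Payload 5.5 kg.
Tool frame: the origin (TCP) lies at the very end of the fingers, on their centre line; the grasp point (between the pads) lies 19 mm behind it (robot.grasp_offset is the distance from the TCP to the grasp point, in m); z points along the fingers, y is the line along which they close (so a half turn about z gives the same grasp; the last joint's range is limited). The gripper opens to 85 mm and grips with 20 to 120 N. Pads are 22 mm wide; open, the fingers measure 114 mm over their backs; the gripper's body (76 mm by 85 mm) begins 54 mm behind the grasp point. The pads swing forward as they close: fully open they stand 13 mm farther back than shut.
Start: joints at [-76.948, 17.962, -2.699, 69.339, 0, 90], TCP at [0.135, -0.584, 0.231] pointing down, gripper open.
Joint ranges: [-152.73, 152.73], [-39.44, 99.34], [-58.76, 71.6], [-118.89, 123.64], [-81.53, 83.1], [-180, 180]. Speed limits (degrees/s): [136.94, 136.94, 172.46, 180, 180, 180].

### API

Orientations are given as a 3x3 rotation matrix whose columns are the frame's x, y, z axes.
In Python, from rig import robot, imaging gives the robot as it stands.
- The arm moves only by the tool play_rows, never from a script. Its argument "increments" is a list that holds one entry, the list of rows, each a list of 5 numbers: the shift along the tool's x, y, z in units of 150 mm (1.0 is 150 mm), then the turn about the tool's z in units of pi/4 rad (1.0 is pi/4 rad), then the finger opening in mm, from 0 to 85.4. A call has 1 to 12 rows; each row is the pose to reach, as a shift and turn from the pose commanded when the call began, along the tool's axes at that moment; what a row does not reach only later rows make up. A row lasts 1/10 s, in which the tool goes at most 50 mm and 8.59 degrees, less where a joint would pass 70% of its speed; a pose out of reach is approached as far as the arm can. A call with a number of a shift or a turn outside -1 to 1 is refused whole. A call with a gripper value outside its range is refused whole. The fingers move at their own pace and stop on an object; "squeeze" is the grip in N (left out, the last holds). Time passes only in rows, so rows that repeat a pose let the fingers close. It gives the time, the measured TCP pose, the force, the opening and the grip force at its end, in the units of the state.
- robot.sense(): the state, without advancing time (a new reading comes with each control period).
- imaging.get_image(name): name is "side" or "top"; returns the picture (480x640x3 uint8, red, green, blue); there is no depth.
- imaging.calibration(name): a dict with "fx", "fy", "cx", "cy" (pixels), "k1" (the pictures are not rectified: a ray, as slopes to the right and down, at radius r is drawn at 1 + k1 r^2 times it, then the intrinsics apply), "xyz" and "attitude" of the camera in the world. Camera axes: x right, y up, looking along -z (the intrinsics and any distortion apply to the point x, -y, -z); pixel columns grow to the right and rows downward; lengths in m; the calibration is good to about 2 mm. A picture is of the moment at which its call begins. calibration takes no time and is no camera call.
- robot.close_job(): hands the job in; it is judged then, once.
The state is a dict: "clock": time; "qpos": joint angles; "joint_velocities": joint speeds; "joint_efforts": joint torques, N m; "tcp_pos": TCP position; "ee_rot": TCP orientation; "wrist_force": force on the tool from outside, world axes, zero at the start; "moment": the same for the moment, N m; "opening": finger opening in m; "finger_force": force on a finger pad.
Only numpy, scipy, OpenCV 4.12 (cv2) and the standard library are available. Lean on these libraries where they do the work, as an engineer would, in place of code of your own. Each camera call takes 0.05 s, during which the arm holds its last target. There are 200 camera calls.

### The job

Clear the inspection table by making one nest of the three sorting bowls. Take the yellow lid off the large blue bowl by its black knob and lay it, knob up, in the middle of the round grey mat; then lower the medium green bowl into the blue one, and after that the small red bowl into the green one, each held until it is down inside (do not drop it) and standing level on the floor of the bowl around it. Leave the blue bowl where it stands, and do not disturb the other things on the table.

Things in the scene. Friction and masses are not known exactly. Their poses are not given: they have to be found in the camera images.
- bowl_large: blue round plastic bowl, open top, flaring wall: foot diameter 92, rim diameter 150, height 68 mm, 0.35 kg. Rim band 8 mm thick and 14 mm high, wall below it 4 mm, floor 10 mm thick (inner floor diameter about 92). Origin: centre of its underside, z up. Starts upright on the table with the lid on it.
- bowl_medium: green round plastic bowl, same make: foot diameter 80, rim diameter 108, height 72 mm, 0.18 kg. Rim band 8 mm thick and 14 mm high (pinch it from above, one finger inside and one outside), wall 4 mm, floor 10 mm thick (inner floor diameter about 76). Origin: centre of its underside, z up. Nested, its underside lies 10 mm above that of the blue bowl and its rim 14 mm above the blue rim.
- bowl_small: red round plastic bowl, same make: foot diameter 62, rim diameter 74, height 74 mm, 0.10 kg. Rim band 8 mm thick and 14 mm high (pinch it like the green one), wall 4 mm, floor 10 mm thick. Origin: centre of its underside, z up. Nested, its underside lies 10 mm above that of the green bowl and its rim 12 mm above the green rim.
- lid: yellow round lid, loose: disc of diameter 158 and 5 mm thickness, with a plug of diameter 122 and 6 mm depth below it that sits inside the blue rim, and on top a black knob 31 mm high, diameter 24 (30 in its top 9 mm). 0.16 kg. Origin: centre of the plug's underside, z up (62 mm above the blue bowl's origin at the start); the disc's top is at z = 11 mm, the knob's top at 42 mm.
- lid_knob (a point): point on the axis of the lid's black knob, 18 mm above the disc's top and 13 mm below the knob's top
- mat: round grey rubber mat fixed flat on the table, diameter 170, 4 mm thick. Origin: centre of its underside.
- jar: bystander: closed jar with a blue cap, diameter 48, height 70 mm; origin at its underside
- tape: bystander: orange tape roll lying flat, diameter 84, height 25 mm; origin at its underside
- caliper: bystander: steel caliper with a black slide lying flat, 170 mm long, 12 mm high; origin at its underside
- cup: bystander: small white cup, diameter 68, height 70 mm; not part of the set; origin at its underside
- scraper: bystander: scraper with a black handle and steel blade lying flat, 240 mm long, 20 mm high; origin at its underside
- bottle: bystander: white bottle with a red cap and blue label, diameter 68, height 190 mm; origin at its underside
- blister: bystander: small white tray with six pockets, 90 x 130 x 28 mm; origin at its underside

How it is judged (in metres and radians):
On the way, in this order (a step that is already met when the one before it is completed fails the run):
1. the lid lies knob up on the mat, let go (horizontal distance between lid and mat below 0.035 m and z of lid in the frame of mat between 0.001 and 0.009 m and angle between lid's own z axis and vertical below 0.1 rad and contact force between the fingers and lid below 0.1 N), for 0.2 s.
2. the green bowl is lowered into the blue bowl while held (within 12 mm of its seat) (horizontal distance between bowl_medium and bowl_large below 0.012 m and z of bowl_medium in the frame of bowl_large between 0.006 and 0.022 m and contact force between the fingers and bowl_medium above 0.5 N), for 0.05 s.
3. the red bowl is lowered into the green bowl while held (within 12 mm of its seat) (horizontal distance between bowl_small and bowl_medium below 0.012 m and z of bowl_small in the frame of bowl_medium between 0.006 and 0.022 m and contact force between the fingers and bowl_small above 0.5 N), for 0.05 s.
At the end, for the whole second after the job is handed in: Lid level, knob up, on the mat, centres within 35 mm. Red on the floor of green, green on the floor of blue: undersides 6-14 mm apart, centres within 12 mm, upright within 0.08 rad. Blue on the table within 50 mm of its start. All released and at rest (all of step 1 and horizontal distance between bowl_medium and bowl_large below 0.012 m and z of bowl_medium in the frame of bowl_large between 0.006 and 0.014 m and horizontal distance between bowl_small and bowl_medium below 0.012 m and z of bowl_small in the frame of bowl_medium between 0.006 and 0.014 m and angle between each of bowl_large, bowl_medium, bowl_small's own z axis and vertical below 0.08 rad and height (world z) of bowl_large below 0.005 m and distance of bowl_large from where it was at the start of the episode below 0.05 m and linear speed of each of bowl_large, bowl_medium, bowl_small, lid below 0.02 m/s and contact force between the fingers and bowl_large below 0.1 N and contact force between the fingers and bowl_medium below 0.1 N and contact force between the fingers and bowl_small below 0.1 N); the robot touches nothing.
It fails at once if a bystander is moved by more than 40 mm or tipped over (distance of any of jar, tape, caliper, cup, scraper, bottle, blister from where it was at the start of the episode above 0.04 m or angle between any of jar, cup, bottle's own z axis and vertical above 0.5 rad).
It also fails if it takes over 64 s, if anything falls off the work surface, if the arm or the gripper's body presses on something with over 40 N, if the wrist force passes 120 N, or if a joint passes its speed limit or range.

## Working session

There is one attempt and no reset: what is moved stays moved. The work goes in short steps, Python scripts to look and compute and a tool call to move; the robot and the scene stay as the last step left them, time stands still between calls to the robot, and variables do not carry over. Pictures are saved under pics/ and viewed, at most 10 in all, crops included, and the job is handed in when it is done.

Besides the shell and the picture viewer there is one more tool, called by a JSON object that holds its "name" and its "arguments", one argument or row to a line. play_rows: Moves the arm, as the interface text tells. Its arguments: {"type":"object","properties":{"increments":{"type":"array","items":{"type":"array","items":{"type":"array","items":{"type":"number"}}}},"squeeze":{"type":"number"}},"required":["increments"]}

```bash
mkdir -p pics; ls; python3 - <<'E'
from rig import robot, imaging
import cv2
print(robot.sense())
for n in ("top","side"):
    print(n, imaging.calibration(n))
    cv2.imwrite(f"pics/{n}0.png", imaging.get_image(n)[:,:,::-1])
E
```

```text
pics
{'clock': 0.0, 'qpos': array([-7.69473927e+01,  1.80035293e+01, -2.75590969e+00,  6.93385710e+01,
       -3.15423859e-04,  8.99997526e+01]), 'joint_velocities': array([ 0.10229472, -0.03178989,  0.00957263,  0.03646996,  0.05298173,
        0.07886499]), 'joint_efforts': array([ 2.23543066e-04, -5.39584458e+01,  3.39752448e+01,  1.93763408e-02,
        2.95168693e-04, -1.16374558e-06]), 'tcp_pos': array([ 0.13537363, -0.5839291 ,  0.23042861]), 'ee_rot': array([[ 9.74162133e-01,  2.25849474e-01, -3.91693600e-04],
       [ 2.25849813e-01, -9.74160710e-01,  1.66515652e-03],
       [-5.49779036e-06, -1.71059636e-03, -9.99998537e-01]]), 'wrist_force': array([-0.47379403,  0.07700474, -0.64683139]), 'moment': array([ 0.03339753, -0.05222275,  0.00649926]), 'finger_force': 0.0, 'opening': 0.08512321420628172}
top {'fx': 507.04622232905666, 'fy': 507.04622232905666, 'cx': 325.1518400506171, 'cy': 239.81433140653692, 'k1': -0.1483894696372128, 'xyz': array([ 0.39025383, -0.00846014,  1.13370404]), 'attitude': array([[-0.02470985,  0.98535081, -0.16874005],
       [-0.99966735, -0.02560248, -0.00311602],
       [-0.00739054,  0.16860692,  0.98565566]])}
side {'fx': 532.5342091720307, 'fy': 532.5342091720307, 'cx': 321.20805530096976, 'cy': 240.15402620820018, 'k1': -0.15560764424279855, 'xyz': array([0.44223359, 0.83546483, 0.78683536]), 'attitude': array([[-0.98158342,  0.13571213, -0.13444782],
       [-0.19026396, -0.63138539,  0.75176599],
       [ 0.01713538,  0.76350161,  0.64557856]])}
```

View pics/top0.png

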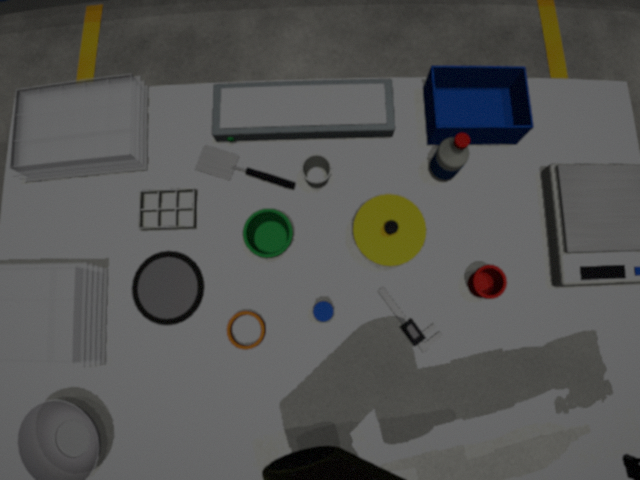

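View pics/side0.png

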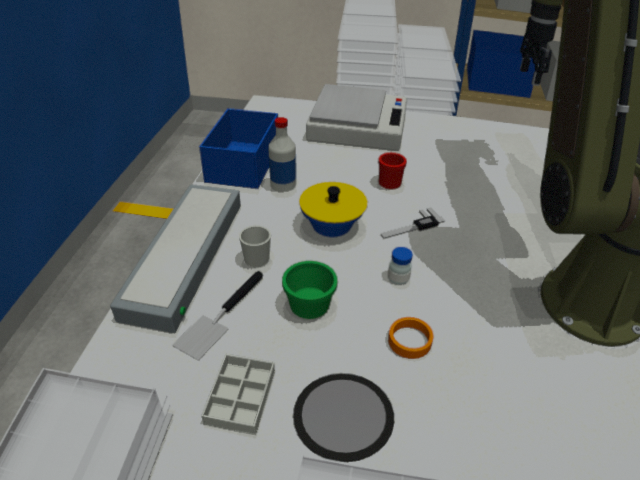

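The top view shows the lid at (389,230), knob (391,227), green bowl (268,233), red bowl (488,282) and mat (168,288). The side view confirms that everything is upright. I'll fit circles next.

```bash
cat > h.py <<'E'
import numpy as np, cv2
from rig import robot, imaging
def world(name, px, z):
    c=imaging.calibration(name); K=np.array([[c["fx"],0,c["cx"]],[0,c["fy"],c["cy"]],[0,0,1]])
    u=cv2.undistortPoints(np.asarray(px,float).reshape(-1,1,2),K,np.array([c["k1"],0,0,0])).reshape(-1,2)
    d=np.c_[u[:,0],-u[:,1],-np.ones(len(u))]@np.array(c["attitude"]).T
    o=np.array(c["xyz"]); return o+d*((z-o[2])/d[:,2])[:,None]
HSV=dict(yellow=((22,120,60),(35,255,255)),green=((45,120,30),(80,255,255)),red=((0,150,40),(6,255,255)),
  black=((0,0,0),(180,255,45)),blue=((100,150,30),(130,255,255)))
def blob(name,img,col,roi):
    x0,y0,x1,y1=roi; m=np.zeros(img.shape[:2],np.uint8)
    hs=cv2.cvtColor(img,cv2.COLOR_RGB2HSV)[y0:y1,x0:x1]
    k=cv2.inRange(hs,*[np.array(v) for v in HSV[col]])
    if col=="red": k|=cv2.inRange(hs,np.array((174,150,40)),np.array((180,255,255)))
    m[y0:y1,x0:x1]=k
    cs,_=cv2.findContours(m,cv2.RETR_EXTERNAL,cv2.CHAIN_APPROX_NONE)
    return cv2.convexHull(max(cs,key=cv2.contourArea)).reshape(-1,2)+0.0
def circle(name,img,col,roi,z):
    p=world(name,blob(name,img,col,roi),z)[:,:2]
    (x,y),(a,b),_=cv2.fitEllipse(p.astype(np.float32)*1000)
    return np.round([x,y,a,b],1)
E
python3 - <<'E'
from h import *
I={n:cv2.imread(f"pics/{n}0.png")[:,:,::-1].copy() for n in("top","side")}
for n,c,r,z,l in [("top","yellow",(340,180,440,280),.073,"lid158"),("top","black",(375,210,407,245),.104,"knob30"),("top","green",(230,195,310,270),.072,"green108"),
 ("top","red",(460,255,520,310),.074,"red74"),("top","black",(120,240,215,335),.004,"mat170"),
 ("side","yellow",(290,175,380,240),.073,"lid"),("side","black",(322,182,345,196),.104,"knob"),("side","black",(280,360,400,470),.004,"mat"),("side","green",(270,255,345,325),.072,"green (rough)"),("side","red",(370,145,415,195),.074,"red rough")]:
    print(n,l,circle(n,I[n],c,r,z))
for l,px,z in [("jar",(323,311),.07),("tape",(246,329),.025),("cup",(316,170),.07),("scraper butt",(294,185),.01),("bottle",(462,140),.19),("calip a",(383,291),.006),("calip b",(432,340),.006),("blister",(168,209),.028)]:
    print(l,np.round(world("top",[px],z)[0]*1000))
E
```

```text
top lid158 [ 591.3 -142.   154.7  155.3]
top knob30 [ 590.2 -141.6   25.5   27.9]
top green108 [590.8 117.6 103.5 104.5]
top red74 [ 473.3 -349.8   69.5   73.2]
top mat170 [483.9 355.5 165.4 165.9]
side lid [ 591.1 -137.2  154.4  159.3]
side knob [ 590.8 -131.1   23.5   42.5]
side mat [483.7 357.8 165.2 165.9]
side green (rough) [587.4 141.  104.9 153.7]
side red rough [ 474.1 -300.5   81.1  169.2]
jar [422.   3.  70.]
tape [388. 172.  25.]
cup [728.  11.  70.]
scraper butt [712.  63.  10.]
bottle [ 746. -282.  190.]
calip a [ 465. -131.    6.]
calip b [ 353. -235.    6.]
blister [660. 351.  28.]
```

{"name": "play_rows", "arguments": {
  "increments": [
    [[0.25,-0.17,0,-0.19,85],[0.5,-0.34,0,-0.38,85],[0.75,-0.5,0,-0.57,85],[0.975,-0.665,0,-0.76,85],[0.975,-0.665,0,-0.855,85],[0.975,-0.665,0,-0.855,85]]
  ]
}}

```text
clock: 0.7
tcp_pos: [0.2561, -0.4533, 0.2312]
ee_rot: [[0.62, 0.784, -0.0], [0.784, -0.62, 0.0], [-0.0, -0.0, -1.0]]
wrist_force: [-0.9, 0.2, 0.6]
opening: 0.085
finger_force: 0.0
```

{"name": "play_rows", "arguments": {
  "increments": [
    [[0.25,0.03,0,-0.19,85],[0.5,0.06,0,-0.38,85],[0.75,0.08,0,-0.57,85],[0.937,0.107,0,-0.76,85],[0.937,0.107,0,-0.855,85],[0.937,0.107,0,-0.855,85]]
  ]
}}

```text
clock: 1.3
tcp_pos: [0.3556, -0.3543, 0.2311]
ee_rot: [[0.001, 1.0, -0.0], [1.0, -0.001, 0.0], [0.0, -0.0, -1.0]]
wrist_force: [0.9, -0.1, -0.1]
opening: 0.0852
finger_force: 0.0
```

{"name": "play_rows", "arguments": {
  "increments": [
    [[0.24,0.27,0,0,85],[0.49,0.53,0,0,85],[0.733,0.8,0,0,85],[0.733,0.8,0,0,85]]
  ]
}}

```text
clock: 1.7
tcp_pos: [0.4779, -0.2427, 0.231]
ee_rot: [[0.001, 1.0, 0.001], [1.0, -0.001, 0.001], [0.001, 0.001, -1.0]]
wrist_force: [-0.3, -0.2, 0.4]
opening: 0.085
finger_force: 0.0
```

{"name": "play_rows", "arguments": {
  "increments": [
    [[0.23,0.26,0.1,0,85],[0.46,0.51,0.3,0,85],[0.687,0.767,0.5,0,85],[0.687,0.767,0.65,0,85],[0.687,0.767,0.65,0,85],[0.687,0.767,0.65,0,85]]
  ]
}}

```text
clock: 2.3
tcp_pos: [0.5893, -0.1423, 0.1329]
ee_rot: [[0.003, 1.0, -0.003], [1.0, -0.003, -0.0], [-0.0, -0.003, -1.0]]
wrist_force: [-0.1, -0.5, 1.0]
opening: 0.0847
finger_force: 0.0
```

{"name": "play_rows", "arguments": {
  "increments": [
    [[0.007,0.01,0.15,0,85],[0.007,0.01,0.3,0,85],[0.007,0.01,0.373,0,85],[0.007,0.01,0.373,0,70],[0.007,0.01,0.373,0,55],[0.007,0.01,0.373,0,40],[0.007,0.01,0.373,0,30],[0.007,0.01,0.373,0,20],[0.007,0.01,0.373,0,10],[0.007,0.01,0.373,0,10],[0.007,0.01,0.373,0,10],[0.007,0.01,0.373,0,10]]
  ],
  "squeeze": 50
}}

```text
clock: 3.5
tcp_pos: [0.5923, -0.1406, 0.0793]
ee_rot: [[0.0, 1.0, 0.001], [1.0, -0.0, -0.001], [-0.001, 0.001, -1.0]]
wrist_force: [-2.8, 0.0, 6.1]
opening: 0.0272
finger_force: 48.7
```

{"name": "play_rows", "arguments": {
  "increments": [
    [[0,0,-0.05,0,10],[0,0,-0.1,0,10],[0,0,-0.2,0,10],[0,0,-0.3,0,10],[0,0,-0.4,0,10],[0,0,-0.5,0,10],[0,0,-0.5,0,10]]
  ]
}}

```text
clock: 4.2
tcp_pos: [0.5938, -0.1405, 0.1556]
ee_rot: [[-0.0, 1.0, 0.004], [1.0, 0.0, -0.001], [-0.001, 0.004, -1.0]]
wrist_force: [1.0, 1.0, -1.9]
opening: 0.0274
finger_force: 49.3
```

```bash
python3 - <<'E'
from h import *
I={n:imaging.get_image(n) for n in("side","top")}
cv2.imwrite("pics/a.png",cv2.resize(I["side"][120:280,240:440],(800,640))[:600,:,::-1])
for c,r,z in [("blue",(290,180,380,245),.068)]: print(circle("side",I["side"],c,r,z))
print(robot.sense())
E
```

```text
[ 591.  -125.7  139.8  210. ]
{'clock': 4.3, 'qpos': array([-1.33147306e+01,  2.11316328e+01, -8.65090411e+00,  6.01656163e+01,
        4.21898543e-03,  7.66757071e+01]), 'joint_velocities': array([-0.01645032,  0.76823822, -1.2181655 , -0.11860454, -0.06437079,
        0.04836601]), 'joint_efforts': array([ 2.81791770e-03, -5.82161701e+01,  3.42806911e+01,  2.29950162e-02,
       -2.50453995e-03,  2.05821391e-05]), 'tcp_pos': array([ 0.59231195, -0.14015237,  0.15309356]), 'ee_rot': array([[-1.66865009e-04,  9.99999583e-01,  8.97531284e-04],
       [ 9.99999977e-01,  1.66987805e-04, -1.36741870e-04],
       [-1.36891690e-04,  8.97508446e-04, -9.99999588e-01]]), 'wrist_force': array([ 1.24885489, -0.25227255, -1.68534253]), 'moment': array([-0.0114279 ,  0.002496  ,  0.02620621]), 'finger_force': 49.32271723402664, 'opening': 0.027220757872311683}
```

View pics/a.png

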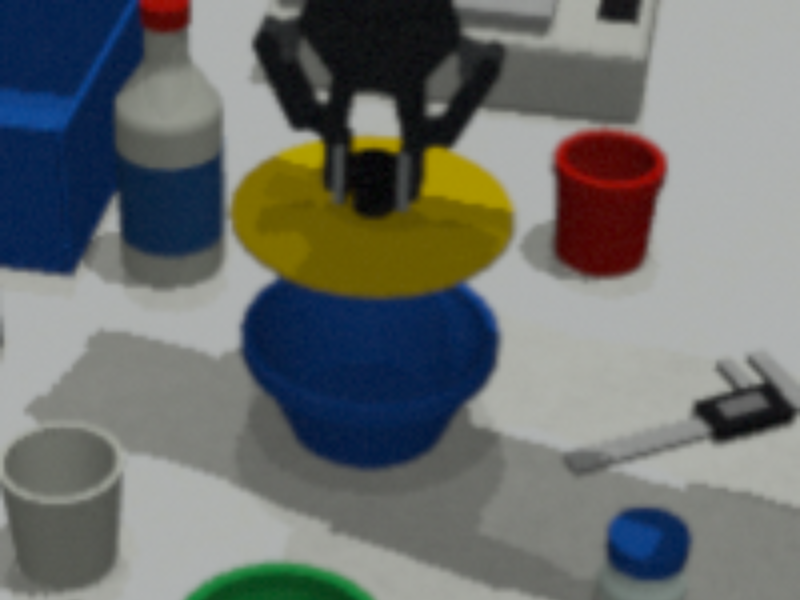

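Lid hangs level between the pads (knob at about (375,185) in the crop) and the blue bowl stayed put. Carrying to the mat.

{"name": "play_rows", "arguments": {
  "increments": [
    [[0.15,-0.03,0,0,10],[0.4,-0.09,0,0,10],[0.65,-0.14,0,0,10],[0.9,-0.195,0,0,10]]
  ]
}}

```text
clock: 4.7
tcp_pos: [0.5616, -0.0041, 0.1516]
ee_rot: [[0.001, 1.0, -0.002], [1.0, -0.001, 0.0], [0.0, -0.002, -1.0]]
wrist_force: [1.0, 0.4, -2.2]
opening: 0.0268
finger_force: 49.4
```

{"name": "play_rows", "arguments": {
  "increments": [
    [[0.25,-0.05,0,0,10],[0.5,-0.11,0,0,10],[0.75,-0.16,0,0,10],[0.95,-0.205,0,0,10]]
  ]
}}

```text
clock: 5.1
tcp_pos: [0.5306, 0.1391, 0.1518]
ee_rot: [[-0.001, 1.0, -0.002], [1.0, 0.001, 0.0], [0.0, -0.002, -1.0]]
wrist_force: [1.4, 0.1, -1.0]
opening: 0.027
finger_force: 49.4
```

{"name": "play_rows", "arguments": {
  "increments": [
    [[0.25,-0.05,0,0,10],[0.5,-0.11,0,0,10],[0.7,-0.16,0,0,10],[0.9,-0.2,0,0,10],[0.9,-0.2,0,0,10]]
  ]
}}

```text
clock: 5.6
tcp_pos: [0.5006, 0.2754, 0.1517]
ee_rot: [[-0.004, 1.0, -0.002], [1.0, 0.004, 0.001], [0.001, -0.001, -1.0]]
wrist_force: [0.5, -0.1, -2.0]
opening: 0.0269
finger_force: 49.4
```

{"name": "play_rows", "arguments": {
  "increments": [
    [[0.2,-0.04,0,0,10],[0.4,-0.08,0.1,0,10],[0.56,-0.12,0.2,0,10],[0.56,-0.12,0.4,0,10],[0.56,-0.12,0.55,0,10],[0.56,-0.12,0.65,0,10],[0.56,-0.12,0.65,0,10],[0.56,-0.12,0.65,0,10]]
  ]
}}

```text
clock: 6.4
tcp_pos: [0.4837, 0.3555, 0.0549]
ee_rot: [[0.0, 1.0, -0.001], [1.0, -0.0, -0.001], [-0.001, -0.001, -1.0]]
wrist_force: [0.4, 0.3, -1.5]
opening: 0.0269
finger_force: 49.5
```

{"name": "play_rows", "arguments": {
  "increments": [
    [[0,0.0,0.08,0,10],[0,0.0,0.15,0,10],[0,0.0,0.19,0,10],[0,0,0.21,0,10],[0,0,0.225,0,10],[0,0,0.235,0,10],[0,0,0.235,0,10]]
  ]
}}

```text
clock: 7.1
tcp_pos: [0.4838, 0.3562, 0.0213]
ee_rot: [[-0.0, 1.0, 0.0], [1.0, 0.0, -0.0], [-0.0, 0.0, -1.0]]
wrist_force: [-3.8, -3.2, 8.0]
opening: 0.0274
finger_force: 50.1
```

{"name": "play_rows", "arguments": {
  "increments": [
    [[0,0,0,0,35],[0,0,0,0,50],[0,0,0,0,60],[0,0,0,0,60],[0,0,-0.1,0,60],[0,0,-0.3,0,60],[0,0,-0.5,0,60],[0,0,-0.75,0,60],[0,0,-0.75,0,60],[0,0,-0.75,0,60]]
  ]
}}

```text
clock: 8.1
tcp_pos: [0.4848, 0.3569, 0.1337]
ee_rot: [[-0.0, 1.0, 0.002], [1.0, 0.0, 0.001], [0.001, 0.002, -1.0]]
wrist_force: [0.2, 0.6, -1.1]
opening: 0.0596
finger_force: 0.0
```

```bash
python3 - <<'E'
from h import *
I={n:imaging.get_image(n) for n in("side","top")}
cv2.imwrite("pics/b.png",I["top"][:,:,::-1])
print("lid side",circle("side",I["side"],"yellow",(270,330,420,479),.015))
print("lid top",circle("top",I["top"],"yellow",(120,240,215,335),.015))
print("blue",circle("top",I["top"],"blue",(340,180,440,280),.068))
print("green",circle("top",I["top"],"green",(230,195,310,270),.072))
print("red",circle("top",I["top"],"red",(460,255,520,310),.074))
E
```

```text
lid side [484.5 356.8 157.8 158.4]
lid top [484.  350.5 145.7 160.4]
blue [ 592.4 -142.7  144.8  145.3]
green [590.9 117.7 103.6 104.3]
red [ 473.3 -349.9   69.5   73.5]
```

View pics/b.png

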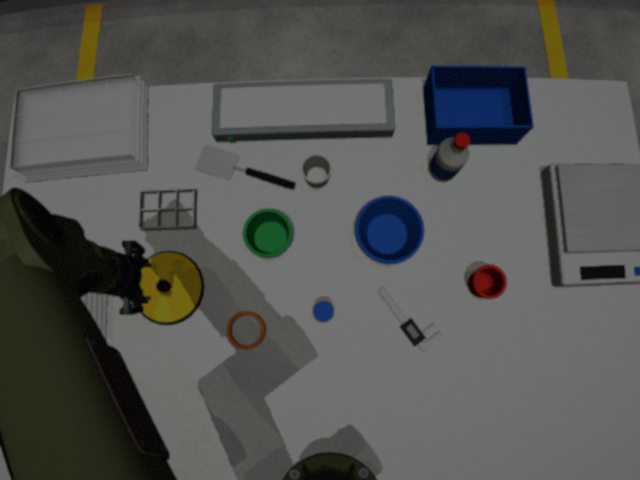

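Lid lies on the mat at (165,287), knob up; blue bowl is now open at (389,230). Next: green bowl.

{"name": "play_rows", "arguments": {
  "increments": [
    [[-0.3,0.05,0,0,40],[-0.6,0.12,0,0,40],[-0.9,0.2,0,0,40],[-0.95,0.2,0,0,40]]
  ]
}}

```text
clock: 8.6
tcp_pos: [0.5136, 0.2093, 0.131]
ee_rot: [[0.004, 1.0, -0.002], [1.0, -0.005, -0.003], [-0.003, -0.002, -1.0]]
wrist_force: [0.4, 0.2, -0.4]
opening: 0.04
finger_force: 0.0
```

{"name": "play_rows", "arguments": {
  "increments": [
    [[-0.3,0.1,0,0,40],[-0.6,0.18,0,0,40],[-0.643,0.18,0.1,0,40],[-0.643,0.18,0.2,0,40],[-0.643,0.18,0.2,0,40],[-0.643,0.18,0.2,0,40]]
  ]
}}

```text
clock: 9.2
tcp_pos: [0.54, 0.1176, 0.1017]
ee_rot: [[-0.0, 1.0, -0.002], [1.0, 0.0, -0.0], [-0.0, -0.002, -1.0]]
wrist_force: [0.1, 0.6, 0.9]
opening: 0.0401
finger_force: 0.0
```

{"name": "play_rows", "arguments": {
  "increments": [
    [[0,0.005,0.13,0,40],[0,0.005,0.25,0,40],[0,0.005,0.271,0,40],[0,0.005,0.271,0,30],[0,0.005,0.271,0,20],[0,0.005,0.271,0,12],[0,0.005,0.271,0,6],[0,0.005,0.271,0,0],[0,0.005,0.271,0,0],[0,0.005,0.271,0,0],[0,0.005,0.271,0,0]]
  ],
  "squeeze": 70
}}

```text
clock: 10.3
tcp_pos: [0.5423, 0.1177, 0.0631]
ee_rot: [[-0.0, 1.0, 0.001], [1.0, 0.0, 0.001], [0.001, 0.001, -1.0]]
wrist_force: [-1.4, 0.3, 6.0]
opening: 0.006
finger_force: 66.0
```

{"name": "play_rows", "arguments": {
  "increments": [
    [[0,0,-0.05,0,0],[0,0,-0.15,0,0],[0,0,-0.3,0,0],[0,0,-0.45,0,0],[0,0,-0.6,0,0],[0,0,-0.65,0,0],[0,0,-0.65,0,0]]
  ]
}}

```text
clock: 11.0
tcp_pos: [0.5426, 0.1175, 0.1606]
ee_rot: [[0.0, 1.0, 0.002], [1.0, -0.0, 0.0], [0.0, 0.002, -1.0]]
wrist_force: [0.7, 0.1, -2.2]
opening: 0.0061
finger_force: 65.8
```

```bash
python3 - <<'E'
from h import *
I={n:imaging.get_image(n) for n in("side","top")}
a=cv2.resize(I["side"][180:340,230:430],(640,512));b=cv2.resize(I["top"][170:300,180:320],(160,149))
cv2.imwrite("pics/c.png",a[:,:,::-1])
s=robot.sense();print(s["tcp_pos"],s["moment"],s["wrist_force"],s["opening"],s["finger_force"])
print("green",circle("top",I["top"],"green",(200,150,330,290),.072+s["tcp_pos"][2]-.061))
E
```

```text
[0.54118215 0.1171843  0.15856001] [0.00984175 0.14037535 0.01167198] [ 0.90241266 -0.35431615 -1.98136742] 0.006137784389990163 65.77077204490706
green [594.3  94.7  55.  101.9]
```

View pics/c.png

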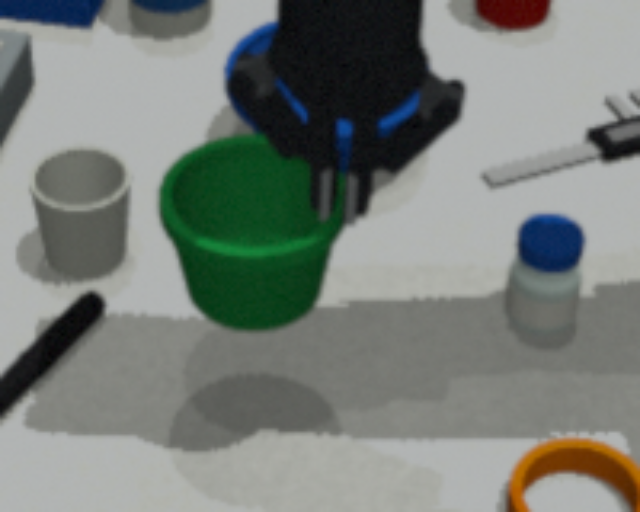

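Green bowl hangs level (rim centre ≈(253,195), foot ≈(256,300) in the crop), clear of everything.

{"name": "play_rows", "arguments": {
  "increments": [
    [[-0.15,0,0,0,0],[-0.4,0,0,0,0],[-0.65,0,0,0,0],[-0.9,0.0,0,0,0]]
  ]
}}

```text
clock: 11.5
tcp_pos: [0.5405, -0.0188, 0.1578]
ee_rot: [[-0.001, 1.0, -0.003], [1.0, 0.001, -0.0], [-0.0, -0.003, -1.0]]
wrist_force: [0.2, -0.1, -1.8]
opening: 0.006
finger_force: 65.8
```

{"name": "play_rows", "arguments": {
  "increments": [
    [[-0.25,0,0,0,0],[-0.5,0,0,0,0],[-0.7,0,0,0,0],[-0.837,0.01,0,0,0],[-0.837,0.01,0.1,0,0],[-0.837,0.01,0.1,0,0],[-0.837,0.01,0.1,0,0]]
  ]
}}

```text
clock: 12.2
tcp_pos: [0.542, -0.1428, 0.1431]
ee_rot: [[-0.0, 1.0, -0.003], [1.0, 0.0, 0.001], [0.001, -0.003, -1.0]]
wrist_force: [0.2, -0.0, -2.1]
opening: 0.0058
finger_force: 66.0
```

```bash
python3 - <<'E'
from h import *
I={n:imaging.get_image(n) for n in("side","top")}
a=cv2.resize(I["side"][140:260,260:410],(400,320));b=cv2.resize(I["top"][160:300,300:475],(400,320))
cv2.imwrite("pics/d.png",np.hstack([a,b])[:,:,::-1])
s=robot.sense();print(s["tcp_pos"],s["opening"],s["finger_force"])
E
```

```text
[ 0.54306615 -0.14265976  0.14429962] 0.005910030552228131 66.04488649813447
```

View pics/d.png

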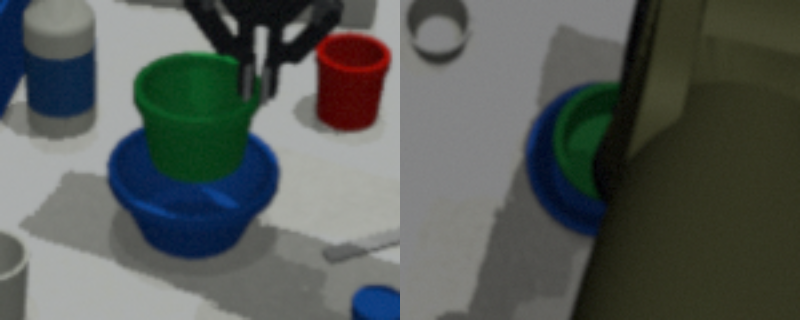

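Green is centred over the blue bowl (axis at x≈196 against 194 in the left crop). Lowering.

{"name": "play_rows", "arguments": {
  "increments": [
    [[0,0,0.12,0,0],[0,0,0.24,0,0],[0,0,0.34,0,0],[0,0,0.4,0,0],[0,0,0.44,0,0],[0,0,0.46,0,0],[0,0,0.47,0,0],[0,0,0.475,0,0],[0,0,0.475,0,0]]
  ]
}}

```text
clock: 13.2
tcp_pos: [0.5436, -0.1433, 0.0737]
ee_rot: [[-0.0, 1.0, 0.001], [1.0, 0.0, -0.0], [-0.0, 0.001, -1.0]]
wrist_force: [-0.5, 0.5, -1.8]
opening: 0.0061
finger_force: 66.2
```

{"name": "play_rows", "arguments": {
  "increments": [
    [[0,0,0.007,0,0],[0,0,0.013,0,0],[0,0,0.013,0,0],[0,0,0.013,0,0]]
  ]
}}

```text
clock: 13.6
tcp_pos: [0.5437, -0.1433, 0.0731]
ee_rot: [[-0.0, 1.0, 0.001], [1.0, 0.0, -0.0], [-0.0, 0.001, -1.0]]
wrist_force: [-5.0, 1.4, 12.4]
opening: 0.0062
finger_force: 67.8
```

{"name": "play_rows", "arguments": {
  "increments": [
    [[0,0,-0.005,0,6],[0,0,-0.005,0,12],[0,0,-0.005,0,18],[0,0,-0.005,0,26],[0,0,-0.005,0,30],[0,0,-0.1,0,30],[0,0,-0.3,0,30],[0,0,-0.5,0,30],[0,0,-0.5,0,30]]
  ]
}}

```text
clock: 14.5
tcp_pos: [0.5462, -0.144, 0.1504]
ee_rot: [[0.0, 1.0, 0.007], [1.0, -0.0, -0.002], [-0.002, 0.007, -1.0]]
wrist_force: [-0.0, 0.0, 0.5]
opening: 0.0299
finger_force: 0.0
```

{"name": "play_rows", "arguments": {
  "increments": [
    [[-0.3,-0.15,0,0,35],[-0.6,-0.3,0,0,35],[-0.9,-0.45,0,0,35],[-0.9,-0.45,0,0,35],[-0.9,-0.45,0,0,35]]
  ]
}}

```text
clock: 15.0
tcp_pos: [0.4749, -0.279, 0.1456]
ee_rot: [[0.003, 1.0, -0.001], [1.0, -0.003, 0.001], [0.001, -0.001, -1.0]]
wrist_force: [0.7, -0.0, 0.5]
opening: 0.0349
finger_force: 0.0
```

```bash
python3 - <<'E'
from h import *
I={n:imaging.get_image(n) for n in("side","top")}
a=cv2.resize(I["side"][140:260,260:410],(400,320));b=cv2.resize(I["top"][160:300,300:475],(400,320))
cv2.imwrite("pics/e.png",np.hstack([a,b])[:,:,::-1])
print("green",circle("top",I["top"],"green",(340,180,440,280),.082),"blue",circle("top",I["top"],"blue",(340,180,440,280),.068))
E
```

```text
green [ 593.1 -142.7  107.7  107.9] blue [ 592.4 -142.6  144.8  145.8]
```

View pics/e.png

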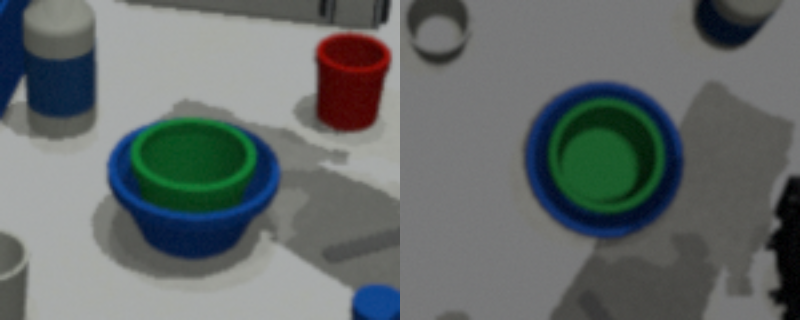

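Green sits level and centred in blue (centres within 1 mm). Now red.

{"name": "play_rows", "arguments": {
  "increments": [
    [[-0.25,-0.12,0,0,30],[-0.473,-0.227,0,0,30],[-0.473,-0.227,0.13,0,30],[-0.473,-0.227,0.27,0,30],[-0.473,-0.227,0.27,0,30],[-0.473,-0.227,0.27,0,30]]
  ]
}}

```text
clock: 15.7
tcp_pos: [0.4421, -0.3479, 0.1056]
ee_rot: [[-0.002, 1.0, -0.001], [1.0, 0.002, 0.001], [0.001, -0.001, -1.0]]
wrist_force: [-0.3, -0.1, -0.1]
opening: 0.0298
finger_force: 0.0
```

{"name": "play_rows", "arguments": {
  "increments": [
    [[-0.013,-0.005,0.13,0,30],[-0.013,-0.005,0.25,0,30],[-0.013,-0.005,0.28,0,30],[-0.013,-0.005,0.28,0,24],[-0.013,-0.005,0.28,0,18],[-0.013,-0.005,0.28,0,12],[-0.013,-0.005,0.28,0,6],[-0.013,-0.005,0.28,0,0],[-0.013,-0.005,0.28,0,0],[-0.013,-0.005,0.28,0,0],[-0.013,-0.005,0.28,0,0]]
  ],
  "squeeze": 60
}}

```text
clock: 16.8
tcp_pos: [0.4417, -0.3517, 0.0648]
ee_rot: [[0.0, 1.0, 0.002], [1.0, -0.0, -0.001], [-0.001, 0.002, -1.0]]
wrist_force: [-0.0, -0.1, 6.2]
opening: 0.0064
finger_force: 58.5
```

{"name": "play_rows", "arguments": {
  "increments": [
    [[0,0,-0.05,0,0],[0,0,-0.15,0,0],[0,0,-0.3,0,0],[0,0,-0.45,0,0],[0,0,-0.6,0,0],[0,0,-0.72,0,0],[0,0,-0.72,0,0]]
  ]
}}

```text
clock: 17.5
tcp_pos: [0.4422, -0.3521, 0.1745]
ee_rot: [[0.0, 1.0, 0.003], [1.0, -0.0, -0.003], [-0.003, 0.003, -1.0]]
wrist_force: [0.1, -0.1, -1.0]
opening: 0.0068
finger_force: 58.2
```

{"name": "play_rows", "arguments": {
  "increments": [
    [[0.15,0.08,0,0,0],[0.35,0.2,0,0,0],[0.55,0.32,0,0,0],[0.7,0.4,0,0,0]]
  ]
}}

```text
clock: 17.9
tcp_pos: [0.501, -0.2442, 0.1704]
ee_rot: [[-0.001, 1.0, -0.001], [1.0, 0.001, 0.001], [0.001, -0.001, -1.0]]
wrist_force: [0.0, -0.5, -1.4]
opening: 0.0065
finger_force: 58.3
```

{"name": "play_rows", "arguments": {
  "increments": [
    [[0.2,0.12,0,0,0],[0.4,0.24,0,0,0],[0.6,0.35,0,0,0],[0.681,0.399,0,0,0],[0.681,0.399,0.07,0,0],[0.681,0.399,0.07,0,0],[0.681,0.399,0.07,0,0]]
  ]
}}

```text
clock: 18.6
tcp_pos: [0.5594, -0.1448, 0.1602]
ee_rot: [[0.001, 1.0, -0.002], [1.0, -0.001, 0.0], [0.0, -0.002, -1.0]]
wrist_force: [0.9, -0.8, 0.1]
opening: 0.0065
finger_force: 58.3
```

```bash
python3 - <<'E'
from h import *
I={n:imaging.get_image(n) for n in("side","top")}
a=cv2.resize(I["side"][120:260,250:425],(400,320));b=cv2.resize(I["top"][160:300,300:475],(400,320))
cv2.imwrite("pics/f.png",np.hstack([a,b])[:,:,::-1])
s=robot.sense();print(s["tcp_pos"],s["opening"],s["finger_force"])
E
```

```text
[ 0.56014232 -0.1450003   0.16106286] 0.006610133490714693 58.25362838200817
```

View pics/f.png

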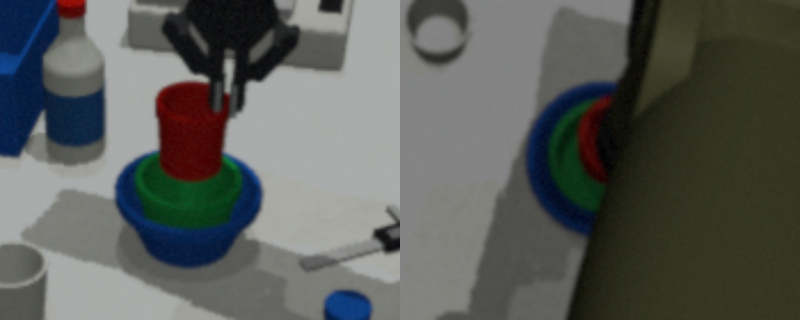

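Red hangs upright, centred over green (foot x≈190 against 188 in the left crop). Lowering.

{"name": "play_rows", "arguments": {
  "increments": [
    [[0,0.01,0.12,0,0],[0,0.01,0.24,0,0],[0,0.01,0.35,0,0],[0,0.01,0.42,0,0],[0,0.01,0.46,0,0],[0,0.01,0.48,0,0],[0,0.01,0.49,0,0],[0,0.01,0.495,0,0],[0,0.01,0.495,0,0]]
  ]
}}

```text
clock: 19.6
tcp_pos: [0.5627, -0.144, 0.0875]
ee_rot: [[-0.0, 1.0, 0.001], [1.0, 0.0, -0.0], [-0.0, 0.001, -1.0]]
wrist_force: [-0.5, -0.7, -1.8]
opening: 0.0068
finger_force: 58.3
```

{"name": "play_rows", "arguments": {
  "increments": [
    [[0,0,0.01,0,0],[0,0,0.015,0,0],[0,0,0.02,0,0],[0,0,0.02,0,0],[0,0,0.02,0,0]]
  ]
}}

```text
clock: 20.1
tcp_pos: [0.5628, -0.1443, 0.0849]
ee_rot: [[0.0, 1.0, 0.001], [1.0, -0.0, -0.001], [-0.001, 0.001, -1.0]]
wrist_force: [-2.2, -1.0, 5.8]
opening: 0.0068
finger_force: 59.1
```

{"name": "play_rows", "arguments": {
  "increments": [
    [[0,0,0.003,0,0],[0,0,0.003,0,6],[0,0,0.003,0,12],[0,0,0,0,18],[0,0,0,0,26],[0,0,0,0,26],[0,0,-0.1,0,26],[0,0,-0.3,0,26],[0,0,-0.55,0,26],[0,0,-0.55,0,26]]
  ]
}}

```text
clock: 21.1
tcp_pos: [0.5655, -0.1447, 0.1716]
ee_rot: [[-0.0, 1.0, 0.008], [1.0, 0.0, -0.002], [-0.002, 0.008, -1.0]]
wrist_force: [-0.1, -0.2, 0.1]
opening: 0.026
finger_force: 0.0
```

{"name": "play_rows", "arguments": {
  "increments": [
    [[-0.3,-0.15,0,0,35],[-0.6,-0.3,0,0,35],[-0.9,-0.45,0,0,35],[-0.9,-0.45,0,0,35],[-0.9,-0.45,0,0,35],[-0.9,-0.45,0,0,35]]
  ]
}}

```text
clock: 21.7
tcp_pos: [0.495, -0.2783, 0.1661]
ee_rot: [[-0.0, 1.0, -0.0], [1.0, 0.0, 0.001], [0.001, -0.0, -1.0]]
wrist_force: [-0.1, 0.3, -0.5]
opening: 0.035
finger_force: 0.0
```

```bash
python3 - <<'E'
from h import *
I={n:imaging.get_image(n) for n in("side","top")}
a=cv2.resize(I["side"][140:260,260:410],(400,320));b=cv2.resize(I["top"][160:300,300:475],(400,320))
cv2.imwrite("pics/g.png",np.hstack([a,b])[:,:,::-1])
R=(340,180,440,280)
for c,z in(("red",.094),("green",.082),("blue",.068)): print(c,circle("top",I["top"],c,R,z))
print("lid",circle("top",I["top"],"yellow",(120,240,215,335),.015), robot.sense()["clock"])
E
```

```text
red [ 594.5 -143.8   73.3   75.4]
green [ 593.1 -142.7  107.6  107.8]
blue [ 592.3 -142.6  144.8  145.5]
lid [484.4 353.8 158.3 159.6] 21.8
```

View pics/g.png

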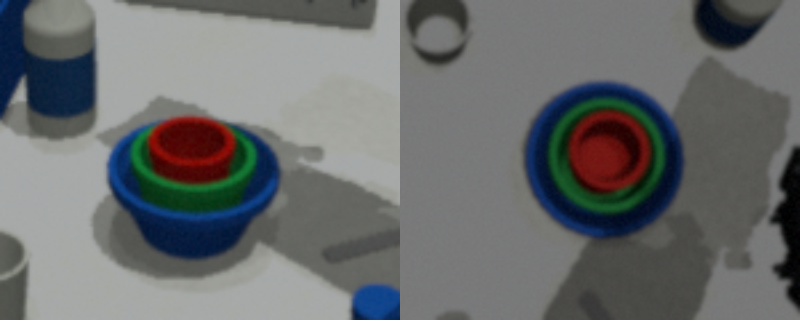

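The three bowls are nested and level, with red, green and blue centres within about 2 mm, and the lid is on the mat. Handing in.

```bash
python3 -c "
from rig import robot
print(robot.close_job())"
```

```text
the job is handed in; nothing more can be done
None
```

The job is handed in at about 22 s, with no verdict returned: by the last pictures the lid lies knob up on the mat, within about 3 mm of its centre, and the green and red bowls sit level in the blue one with centres within 2 mm.

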